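Put the handover things back on their own pads beneath the key wall

ROBOT

A 6-joint arm with a two-finger parallel gripper is mounted at the origin on the work surface. World frame = base frame: x ahead of the robot, y to its left, z up, the work surface at z = 0. Lengths are in m, angles in rad, forces in N, time in s.
With the tool pointing down it reaches from about 0.25 to 0.725 m from the base axis. Payload 9.7 kg.
Tool frame: the origin (TCP) lies between the finger pads; the fingertips stand 25 mm ahead of it and the grasp point (between the pads) lies 6 mm ahead of it; z points along the fingers, y is the direction in which the jaws open and shut (so a half turn about z gives the same grasp; the last joint's range is limited). The gripper opens to 85 mm and grips with 20 to 120 N. Pads are 22 mm wide; open, the fingers measure 114 mm over their backs; the gripper's body (76 mm by 85 mm) begins 54 mm behind the grasp point. The pads swing forward as they close: fully open they stand 13 mm farther back than shut.
Start: joints at [1.313, 0.087, 0.176, 1.66, 0, 1.571], TCP at [0.14, 0.532, 0.256] pointing down, gripper open.
Joint ranges: [-3.13, 3.13], [-0.85, 1.81], [-1.15, 1.24], [-2.2, 2.28], [-1.44, 1.52], [-3.14, 3.14]. Speed limits (rad/s): [2.22, 2.22, 2.57, 3.14, 3.14, 3.14].

INTERFACE

Orientations are given as a rotation vector (axis times angle).
In Python, from station import manip, cams gives the robot as it stands.
- The arm moves only by the tool servo_tool, never from a script. Its argument "targets" is one flat list of numbers, 5 for each row, row after row: the opening, from 0 (shut) to 1 (fully open), then the shift along the world's x, y, z in m, then the turn about the world's z in degrees. In form: [claw, dx, dy, dz, roll, claw, dx, dy, dz, roll, ...]. A call has 1 to 5 rows; each row is the pose to reach, as a shift and turn from the pose commanded when the call began; what a row does not reach only later rows make up. A row lasts 1/10 s, in which the tool goes at most 50 mm and 8.59 degrees, less where a joint would pass 70% of its speed; a pose out of reach is approached as far as the arm can. A call with a gripper value outside its range is refused whole. The fingers move at their own pace and stop on an object; "newtons" is the grip in N (left out, the last holds). Time passes only in rows, so rows that repeat a pose let the fingers close. It gives the time, the measured TCP pose, the force and the opening at its end, in the units of the state.
- manip.sense(): the state, without advancing time (a new reading comes with each control period).
- cams.read_camera(name): name is "side" or "top"; returns a dict with "frame" (480x640x3 uint8, red, green, blue), "z_map" (480x640 float32, m along the optical axis (not along the pixel's ray), 0 where there is no reading), "K" (3x3 intrinsics, pixels), "xyz" and "attitude" of the camera in the world. Camera axes: x right, y up, looking along -z (the intrinsics and any distortion apply to the point x, -y, -z); pixel columns grow to the right and rows downward; lengths in m; the calibration is good to about 2 mm. A picture is of the moment at which its call begins.
- manip.hand_in(): hands the job in, once; it reports no verdict.
The state is a dict: "time_s": time; "q": joint angles; "joint_velocities": joint speeds; "effort": joint torques, N m; "eef_pos": TCP position; "tcp_rot": TCP orientation; "wrist_force": force on the tool from outside, world axes, zero at the start; "wrist_torque": the same for the moment, N m; "gripper_width": opening from 0.0 (shut) to 1.0 (fully open).
Only numpy, scipy, OpenCV 4.12 (cv2) and the standard library are available. Lean on these libraries where they do the work, as an engineer would, in place of code of your own. Each camera call takes 0.05 s, during which the arm holds its last target.

TASK

The four handover things have been left on the wrong coloured pads. Put each upright or flat, as it is now, on the middle of its own pad: the yellow fob on the yellow pad, the nickel key on the blue one, the olive jar on the green one and the grey tag holder on the red one. Use the empty cork pad as the spare place to set a thing down on the way and leave it empty again; put nothing on the bare counter, keep the jar and tag holder upright, and leave the white cup where it is.

Things in the scene. Friction and masses are not known exactly. Their poses are not given: they have to be found in the camera images.
- fob: Yellow rubber key fob lying flat on a pad: 54 long (x, from -26 to +28) x 38 wide (y) x 14 mm thick, sides straight from x = -22 to +10 mm, rounded nose at +x, black disc on top. About 40 g. Origin: on its underside, about the middle of its length and width; z is up.
- key: Chunky nickel key lying flat on a pad, 80 mm long along its x. Bow (the part to grip): x from -40 to -4 mm, 28 wide (y), 12 mm thick, corners rounded; centre of mass near x = -14. Blade: x from -4 to +40, 10 wide, 6 mm thick, two teeth on its +y side out to y = 12 mm. About 70 g. Origin: underside, middle of the 80 mm length; z up.
- jar: Squat olive glass jar standing on a pad: round, 56 mm diameter from its underside to 38 mm up, then a shoulder and a fixed lid of 46 mm diameter; 55 mm tall in all. About 200 g. Origin: centre of its underside; z is up.
- tag_holder: Grey aluminium locker tag holder standing on a pad: a foot 64 (x) x 36 (y) x 8 mm high with an upright plate in its middle, 58 long (x) x 10 mm thick (y), reaching 48 mm above the underside, with a white blank card on both faces. About 120 g. Origin: centre of the underside; z is up. Grip the plate across its thickness (y).
- pad_yellow: Yellow pad fixed to the counter, the proper place of the yellow fob: a square 100 x 100 mm, 8 mm thick, with a small white dot at its centre; a thing standing on it has its underside 8 mm above the counter. Origin: centre of the pad's underside, at counter height; z is up.
- pad_blue: Blue pad fixed to the counter, the proper place of the nickel key: a square 100 x 100 mm, 8 mm thick, with a small white dot at its centre; a thing standing on it has its underside 8 mm above the counter. Origin: centre of the pad's underside, at counter height; z is up.
- pad_green: Green pad fixed to the counter, the proper place of the olive jar: a square 100 x 100 mm, 8 mm thick, with a small white dot at its centre; a thing standing on it has its underside 8 mm above the counter. Origin: centre of the pad's underside, at counter height; z is up.
- pad_red: Red pad fixed to the counter, the proper place of the grey tag holder: a square 100 x 100 mm, 8 mm thick, with a small white dot at its centre; a thing standing on it has its underside 8 mm above the counter. Origin: centre of the pad's underside, at counter height; z is up.
- pad_cork: Cork pad fixed to the counter, empty at the start, the spare place: a square 100 x 100 mm, 8 mm thick, white dot at its centre. Origin: centre of its underside, at counter height; z is up.
- mug: White ceramic cup, no handle, standing on the bare counter among the pads: 72 mm diameter at the rim, 70 mm tall, 300 g. Not to be moved. Origin: centre of its underside; z up. Also among the pads: a pink note block (75 x 75 x 24 mm) and a brown tape roll (84 mm diameter, 22 high), not needed. Neighbouring pads and these are at least 140 mm apart, centre to centre.
Mind the look-alikes: they are no part of the job. Of the things like the jar, leave any that is orange, purple or turquoise; of the rest the smaller one is meant.

How it is judged:
By the outcome, as a careful person would: the job done as asked, in the order asked, and still so for the second after the job is handed in, with the robot touching nothing.
It also fails if it takes over 128 s, if anything falls off the work surface, if the arm or the gripper's body presses on something with over 40 N, if the wrist force passes 120 N, or if a joint passes its speed limit or range.

## Working session

There is one attempt and no reset: what is moved stays moved. The work goes in short steps, Python scripts to look and compute and a tool call to move; the robot and the scene stay as the last step left them, time stands still between calls to the robot, and variables do not carry over. Pictures are saved under pics/ and viewed, and the job is handed in when it is done.

Besides the shell and the picture viewer there is one more tool, called after "Call:" as name(argument=value, ...), one argument or row to a line, values as JSON. servo_tool: Moves the arm, as the interface text tells. Its arguments: {"type":"object","properties":{"targets":{"type":"array"},"newtons":{"type":"number"}},"required":["targets"]}

```bash
mkdir -p pics; ls
python3 - <<'E'
from station import manip,cams
import cv2,numpy as np
print(manip.sense())
for n in("top","side"):
    c=cams.read_camera(n)
    cv2.imwrite(f"pics/{n}0.png",c["frame"][:,:,::-1]); np.savez(f"{n}0.npz",**{k:v for k,v in c.items()})
    print(n,c["K"],c["xyz"],c["attitude"],[k for k in c])
E
```

```text
pics
{'time_s': 0.0, 'q': array([ 1.31296238e+00,  8.74429269e-02,  1.75117261e-01,  1.65980495e+00,
       -2.95936657e-05,  1.57081415e+00]), 'joint_velocities': array([ 0.00046221, -0.00057972, -0.00101567, -0.00135418,  0.00018256,
       -0.00125648]), 'effort': array([-9.33940682e-04, -5.20389676e+01,  4.64805579e+01,  1.61832094e-02,
       -1.56070757e-05, -2.63290156e-05]), 'eef_pos': array([0.14019782, 0.53161919, 0.25558382]), 'tcp_rot': array([-4.03893087e-01, -3.11537753e+00,  2.08438120e-03]), 'wrist_force': array([ 0.41805946, -1.06244908,  0.3225853 ]), 'wrist_torque': array([-0.00040013, -0.01983639, -0.00741257]), 'gripper_width': 1.002227326894222}
top [[573.04126839   0.         319.97479029]
 [  0.         573.04126839 244.12176381]
 [  0.           0.           1.        ]] [ 0.41054265 -0.0771297   1.07156592] [ 0.12278157 -0.09191138 -1.55387947] ['frame', 'z_map', 'K', 'xyz', 'attitude']
side [[602.72067607   0.         326.71534535]
 [  0.         602.72067607 241.69147229]
 [  0.           0.           1.        ]] [-0.15959916 -0.79767389  0.79362172] [ 0.8973629  -0.37172754 -0.68547362] ['frame', 'z_map', 'K', 'xyz', 'attitude']
```

View pics/top0.png

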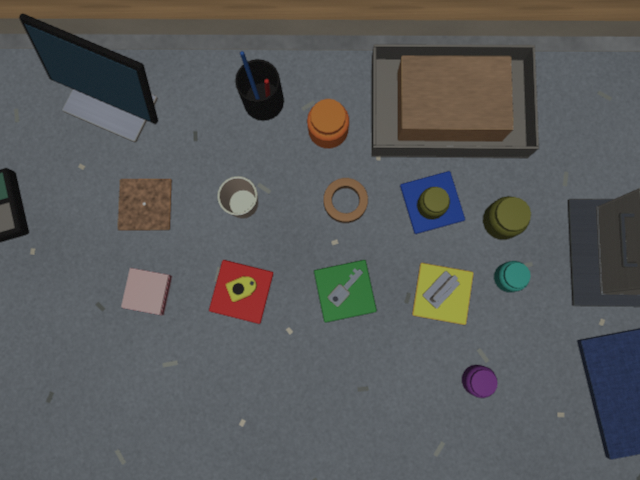

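View pics/side0.png

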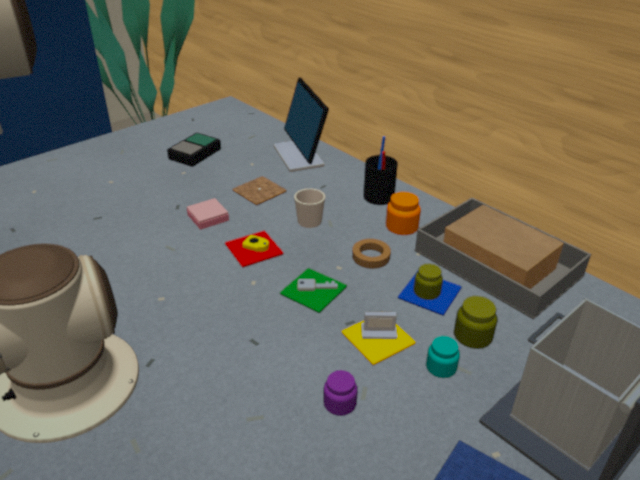

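```bash
cat > h.py <<'E'
import numpy as np,cv2
from scipy.spatial.transform import Rotation as R
def cloud(c):
    z=c["z_map"].astype(float);K=c["K"];v,u=np.mgrid[:480,:640]
    p=np.stack([(u-K[0,2])/K[0,0]*z,-(v-K[1,2])/K[1,1]*z,-z],-1)
    w=p@R.from_rotvec(c["attitude"]).as_matrix().T+c["xyz"]
    w[z==0]=np.nan
    return w
def onplane(c,u,v,h):
    K=c["K"];d=np.stack([(np.asarray(u)-K[0,2])/K[0,0],-(np.asarray(v)-K[1,2])/K[1,1],-np.ones(np.shape(u))],-1)
    d=d@R.from_rotvec(c["attitude"]).as_matrix().T
    return c["xyz"]+d*((h-c["xyz"][2])/d[...,2])[...,None]
def rect(xy):
    (cx,cy),(a,b),t=cv2.minAreaRect(xy.astype(np.float32))
    return np.round([cx,cy,a,b,t],4)
E
python3 - <<'E'
from h import *
for n in("top","side"):
    c=dict(np.load(n+"0.npz"));w=cloud(c);hsv=cv2.cvtColor(c["frame"],cv2.COLOR_RGB2HSV)
    H,S,V=[hsv[...,i].astype(int) for i in range(3)]
    print(n,"counter z",np.nanmedian(w[420:450,250:420,2]) if n=="top" else np.nanmedian(w[400:440,200:260,2]))
    bx={"top":dict(yellow=(444,294),blue=(433,202),green=(346,291),red=(241,291),cork=(145,204)),
        "side":dict(yellow=(379,338),blue=(430,292),green=(314,289),red=(254,248),cork=(259,189))}[n]
    for k,(u,v) in bx.items():
        m=np.zeros((480,640),bool);r=40;m[v-r:v+r,u-r:u+r]=1
        cm={"yellow":(H>22)&(H<34)&(S>120),"blue":(H>105)&(H<125)&(S>150),"green":(H>50)&(H<70)&(S>150),"red":((H<5)|(H>172))&(S>170),"cork":(H<20)&(S>50)}[k]
        m&=cm&(V>30)
        if k=="blue" or k=="yellow" or 1:
            nl,lab,st,_=cv2.connectedComponentsWithStats(m.astype(np.uint8)); i=1+np.argmax(st[1:,4]); m=lab==i
        vv,uu=np.nonzero(m)
        print(k,m.sum(),rect(onplane(c,uu,vv,0.008)[:,:2]),"medz",np.round(np.nanmedian(w[m][:,2]),4))
E
```

```text
top counter z 0.00039522645968737
yellow 2117 [ 0.4686 -0.2826  0.0984  0.0984 80.648 ] medz 0.0084
blue 1789 [ 0.6402 -0.2652  0.0979  0.098  16.2087] medz 0.0085Traceback (most recent call last):
  File "<stdin>", line 13, in <module>
    return _wrapfunc(a, 'argmax', axis=axis, out=out, **kwds)
    return bound(*args, **kwds)
ValueError: attempt to get argmax of an empty sequence
```

Run:
```python
from h import *
c=dict(np.load("top0.npz"))
f=c["frame"][:,:,::-1]
a=[cv2.resize(f[v-36:v+36,u-36:u+36],(390,290),interpolation=cv2.INTER_CUBIC) if 0 else cv2.resize(f[v-36:v+36,u-36:u+36],(300,300),interpolation=cv2.INTER_CUBIC) for u,v in((241,291),(346,291),(444,294),(433,202))]
cv2.imwrite("pics/z0.png",np.vstack([np.hstack(a[:2]),np.hstack(a[2:])])*1)
```

```text
(no output)
```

View pics/z0.png

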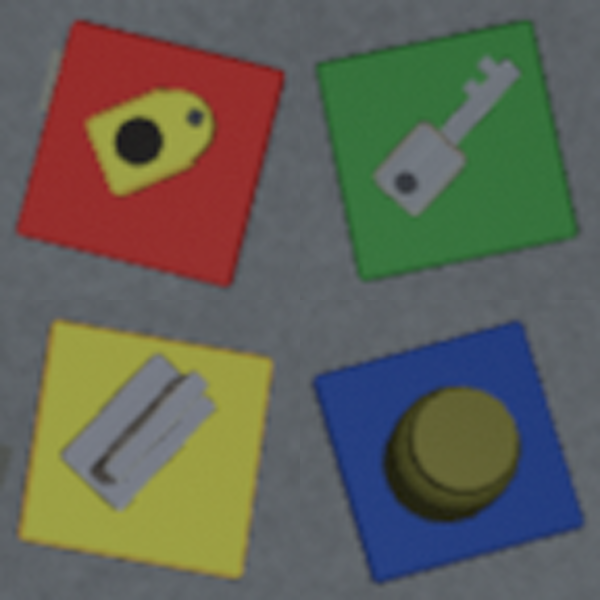

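```bash
cat > meas.py <<'E'
from h import *
bx={"top":dict(yellow=(444,294),blue=(433,202),green=(346,291),red=(241,291),cork=(145,204)),
    "side":dict(yellow=(379,338),blue=(430,292),green=(314,289),red=(254,248),cork=(259,189))}
def mask(c,n,k):
    hsv=cv2.cvtColor(c["frame"],cv2.COLOR_RGB2HSV)
    H,S,V=[hsv[...,i].astype(int) for i in range(3)]
    u,v=bx[n][k]
    m=np.zeros((480,640),bool);r=38;m[v-r:v+r,u-r:u+r]=1
    cm={"yellow":(H>22)&(H<34)&(S>120),"blue":(H>105)&(H<125)&(S>140),"green":(H>45)&(H<75)&(S>110),"red":((H<8)|(H>168))&(S>120),"cork":(H<20)&(S>50)}[k]
    m&=cm&(V>30)
    nl,lab,st,_=cv2.connectedComponentsWithStats(m.astype(np.uint8)); i=1+np.argmax(st[1:,4]); m=lab==i
    return m
def pads(c,n):
    o={}
    for k in bx[n]:
        m=mask(c,n,k);vv,uu=np.nonzero(m);o[k]=rect(onplane(c,uu,vv,0.008)[:,:2])
    return o
E
python3 - <<'E'
from meas import *
for n in("top","side"):
    c=dict(np.load(n+"0.npz"));w=cloud(c);hsv=cv2.cvtColor(c["frame"],cv2.COLOR_RGB2HSV)
    for k,r in pads(c,n).items():
        print(n,k,r)
        m=mask(c,n,k);hull=cv2.convexHull(np.argwhere(m)[:,::-1].astype(np.int32))
        f=np.zeros(m.shape,np.uint8);cv2.fillConvexPoly(f,hull,1);
        f=cv2.erode(f,np.ones((3,3)))&~m
        for z0 in(0.014,0.03,0.045):
            mm=(f>0)&(w[...,2]>z0)
            if mm.sum()>20: print("  z>",z0,mm.sum(),"rect",rect(w[mm][:,:2]),"zmax",np.percentile(w[mm][:,2],95).round(4),"mean",w[mm].mean(0).round(4))
E
```

```text
top yellow [ 0.4686 -0.2826  0.0984  0.0984 80.648 ]
  z> 0.014 649 rect [ 4.75000e-01 -2.77100e-01  3.59000e-02  6.33000e-02  4.67908e+01] zmax 0.0578 mean [ 0.4745 -0.275   0.0308]
  z> 0.03 247 rect [ 4.75300e-01 -2.76900e-01  1.12000e-02  5.82000e-02  4.74354e+01] zmax 0.0589 mean [ 0.4746 -0.2752  0.0531]
  z> 0.045 214 rect [ 4.75300e-01 -2.76900e-01  1.12000e-02  5.82000e-02  4.74354e+01] zmax 0.059 mean [ 0.4748 -0.276   0.0554]
top blue [ 0.6403 -0.2651  0.0981  0.0985 16.2581]
  z> 0.014 811 rect [ 0.6317 -0.26    0.0541  0.0514 44.1979] zmax 0.0662 mean [ 0.6284 -0.2578  0.0559]
  z> 0.03 773 rect [ 0.6317 -0.26    0.0541  0.0514 44.1979] zmax 0.0662 mean [ 0.6291 -0.2583  0.0575]
  z> 0.045 696 rect [ 0.6313 -0.2599  0.0542  0.0504 47.8327] zmax 0.0663 mean [ 0.6302 -0.2594  0.0596]
top green [ 0.4711 -0.1019  0.098   0.0979 12.5471]
  z> 0.014 381 rect [ 4.77700e-01 -1.03600e-01  2.77000e-02  7.85000e-02  4.86627e+01] zmax 0.0231 mean [ 0.4686 -0.0953  0.019 ]
top red [ 0.4671  0.0907  0.0988  0.0987 76.9163]
  z> 0.014 540 rect [ 0.4733  0.0879  0.0382  0.053  23.6774] 
[... 519 characters left out ...]
-02  3.95758e+01] zmax 0.054 mean [ 0.6161 -0.2763  0.036 ]
  z> 0.03 318 rect [ 6.20500e-01 -2.75300e-01  2.75000e-02  5.38000e-02  3.95758e+01] zmax 0.055 mean [ 0.6165 -0.2763  0.0433]
  z> 0.045 147 rect [ 6.17300e-01 -2.74200e-01  2.50000e-02  5.15000e-02  3.26091e+01] zmax 0.0569 mean [ 0.6167 -0.2757  0.0502]
side green [ 0.4689 -0.1052  0.1013  0.1    12.4906]
  z> 0.014 247 rect [ 4.75700e-01 -1.07800e-01  2.98000e-02  7.91000e-02  4.66883e+01] zmax 0.0227 mean [ 0.4673 -0.1001  0.0187]
side red [ 0.4654  0.0872  0.1029  0.0996 77.0894]
  z> 0.014 273 rect [ 0.4741  0.0855  0.0416  0.0539 23.9164] zmax 0.0253 mean [0.4696 0.0839 0.0216]
side cork [0.6285 0.2769 0.103  0.1038 0.7925]
```

Run:
```python
from meas import *
c=dict(np.load("top0.npz"));w=cloud(c)
for z0,z1 in((.06,.075),(.03,.048)):
    m=np.zeros((480,640),bool);m[180:225,410:455]=1;m&=(w[...,2]>z0)&(w[...,2]<z1)
    p=w[m][:,:2];print(z0,m.sum(),cv2.minEnclosingCircle(p.astype(np.float32)),p.mean(0),rect(p))
for (u,v) in((238,190),(347,200)):
    m=np.zeros((480,640),bool);m[v-25:v+25,u-25:u+25]=1;m&=w[...,2]>.015
    print(cv2.minEnclosingCircle(w[m][:,:2].astype(np.float32)),np.nanmax(w[m][:,2]))
```

```text
0.06 486 ((0.6332120299339294, -0.2618138790130615), 0.023084038868546486) [ 0.63286671 -0.26143008] [ 0.6327 -0.2615  0.0439  0.0445 30.083 ]
0.03 142 ((0.6328613758087158, -0.2616279721260071), 0.028193600475788116) [ 0.62109629 -0.25125965] [ 0.631  -0.2586  0.055   0.0488 34.604 ]
((0.6339845657348633, 0.09441618621349335), 0.03588929399847984) 0.07690645838162113
((0.6398957967758179, -0.1001633033156395), 0.04220680892467499) 0.027783050446554602
```

Call:
servo_tool(
  targets=[0.66,0.1,-0.12,-0.02,-8,0.66,0.2,-0.24,-0.06,-16,0.66,0.33,-0.36,-0.08,-30,0.66,0.33,-0.44,-0.08,-40,0.66,0.33,-0.44,-0.08,-51],
  newtons=40,
)

```text
time_s: 0.6
eef_pos: [0.2951, 0.3376, 0.2175]
tcp_rot: [-1.496, -2.762, 0.001]
wrist_force: [0.8, 0.0, -0.3]
gripper_width: 0.66
```

Call:
servo_tool(
  targets=[0.66,0.17,-0.24,-0.05,-8.5,0.66,0.17,-0.24,-0.05,-8.5,0.66,0.17,-0.24,-0.05,-8.5,0.66,0.17,-0.24,-0.05,-8.5,0.66,0.17,-0.24,-0.05,-8.5],
)

```text
time_s: 1.1
eef_pos: [0.4376, 0.1362, 0.1759]
tcp_rot: [1.689, 2.649, 0.0]
wrist_force: [0.3, 0.1, -0.3]
gripper_width: 0.657
```

Call:
servo_tool(
  targets=[0.66,0,0,0,0,0.66,0,0,0,0,0.66,0,0,0,0],
)

```text
time_s: 1.4
eef_pos: [0.4366, 0.1387, 0.1763]
tcp_rot: [-1.689, -2.649, 0.0]
wrist_force: [0.2, -0.1, 0.9]
gripper_width: 0.659
```

Call:
servo_tool(
  targets=[0.66,0.034,-0.0474,-0.03,-1.3,0.66,0.034,-0.0474,-0.07,-1.3,0.66,0.034,-0.0474,-0.11,-1.3,0.66,0.034,-0.0474,-0.126,-1.3,0.66,0.034,-0.0474,-0.126,-1.3],
)

```text
time_s: 1.9
eef_pos: [0.4689, 0.0918, 0.0479]
tcp_rot: [-1.714, -2.629, 0.005]
wrist_force: [0.1, -0.1, 1.4]
gripper_width: 0.658
```

```bash
cat > look.py <<'E'
import sys
from meas import *
from station import manip,cams
# look.py tag cam u v half
t=sys.argv[1];n=sys.argv[2];u,v,h=map(int,sys.argv[3:6])
c=cams.read_camera(n);np.savez(f"{t}.npz",**c)
f=c["frame"][max(v-h,0):v+h,max(u-h,0):u+h,::-1]
cv2.imwrite(f"pics/{t}.png",cv2.resize(f,(590,590),interpolation=cv2.INTER_CUBIC))
E
python3 look.py s1 side 254 240 50
```

```text
(no output)
```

View pics/s1.png

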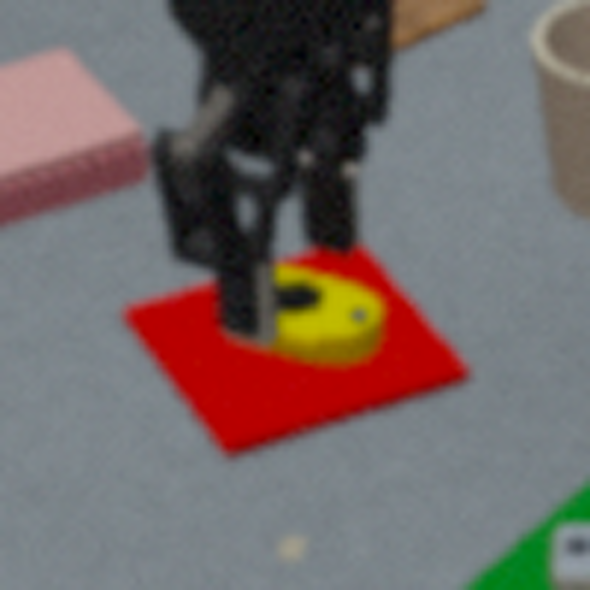

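The side view shows the two fingers straddling the fob on the red pad (fingertips at about (245,330) and (330,240) in the crop), above the pad.

Call:
servo_tool(
  targets=[0.66,0.001,0,-0.004,0,0.66,0.001,0,-0.008,0,0.66,0.001,0,-0.011,0,0.66,0.001,0,-0.012,0],
)

```text
time_s: 2.35
eef_pos: [0.472, 0.0909, 0.0384]
tcp_rot: [1.719, 2.629, 0.0]
wrist_force: [0.2, -0.6, 0.5]
gripper_width: 0.662
```

Call:
servo_tool(
  targets=[0.66,-0.001,0,-0.002,0,0.66,-0.001,0,-0.002,0],
)

```text
time_s: 2.55
eef_pos: [0.4707, 0.0908, 0.0362]
tcp_rot: [-1.719, -2.629, 0.0]
wrist_force: [0.4, 0.5, -0.5]
gripper_width: 0.66
```

Call:
servo_tool(
  targets=[0.4,0,0,0,0,0.3,0,0,0,0,0.3,0,0,0,0,0.3,0,0,0,0,0.3,0,0,0,0],
  newtons=40,
)

```text
time_s: 3.05
eef_pos: [0.4712, 0.0908, 0.0367]
tcp_rot: [1.719, 2.629, 0.001]
wrist_force: [-0.7, -1.2, 4.6]
gripper_width: 0.433
```

Call:
servo_tool(
  targets=[0.3,0,0,0.02,0,0.3,0,0,0.06,0,0.3,0.01,0.012,0.1,0,0.3,0.035,0.043,0.12,0,0.3,0.06,0.074,0.12,0],
)

```text
time_s: 3.55
eef_pos: [0.5329, 0.1659, 0.1602]
tcp_rot: [1.719, 2.625, 0.007]
wrist_force: [1.2, -0.7, -0.4]
gripper_width: 0.428
```

Call:
servo_tool(
  targets=[0.3,0.025,0.03,0,0,0.3,0.05,0.061,0,0,0.3,0.075,0.092,0,0,0.3,0.0966,0.1183,-0.02,0,0.3,0.0966,0.1183,-0.05,0],
)

```text
time_s: 4.05
eef_pos: [0.6298, 0.2865, 0.1052]
tcp_rot: [1.716, 2.631, 0.003]
wrist_force: [-1.9, -0.6, -1.4]
gripper_width: 0.427
```

Call:
servo_tool(
  targets=[0.3,0,0,-0.03,0,0.3,0,0,-0.05,0,0.3,0,0,-0.06,0,0.3,0,0,-0.06,0,0.3,0,0,-0.06,0],
)

```text
time_s: 4.55
eef_pos: [0.6279, 0.2833, 0.0473]
tcp_rot: [1.719, 2.629, 0.001]
wrist_force: [0.2, 0.6, -0.9]
gripper_width: 0.432
```

Call:
servo_tool(
  targets=[0.3,0,0,-0.005,0,0.3,0,0,-0.009,0,0.3,0,0,-0.0105,0,0.3,0,0,-0.0105,0],
)

```text
time_s: 4.95
eef_pos: [0.6277, 0.2832, 0.0367]
tcp_rot: [1.719, 2.629, 0.001]
wrist_force: [-1.3, -0.7, 3.8]
gripper_width: 0.429
```

Call:
servo_tool(
  targets=[0.5,0,0,0,0,0.6,0,0,0,0,0.7,0,0,0,0,0.7,0,0,0.02,0,0.7,0,0,0.05,0],
)

```text
time_s: 5.45
eef_pos: [0.6264, 0.2826, 0.084]
tcp_rot: [-1.718, -2.628, 0.006]
wrist_force: [0.8, 0.7, 0.7]
gripper_width: 0.696
```

Call:
servo_tool(
  targets=[0.5,-0.005,-0.02,0.04,5,0.5,-0.018,-0.065,0.08,10,0.5,-0.031,-0.112,0.09,15,0.5,-0.044,-0.16,0.09,20,0.5,-0.057,-0.208,0.09,23.8],
)

```text
time_s: 5.95
eef_pos: [0.5726, 0.0827, 0.1767]
tcp_rot: [1.133, 2.928, 0.001]
wrist_force: [1.3, -0.6, -0.0]
gripper_width: 0.5
```

Call:
servo_tool(
  targets=[0.5,-0.013,-0.048,0,0,0.5,-0.026,-0.096,0,0,0.5,-0.039,-0.144,0,0,0.5,-0.052,-0.192,0,0,0.5,-0.065,-0.24,0,0],
)

```text
time_s: 6.45
eef_pos: [0.5071, -0.1577, 0.1759]
tcp_rot: [1.14, 2.927, 0.0]
wrist_force: [1.8, -0.2, -0.1]
gripper_width: 0.499
```

Call:
servo_tool(
  targets=[0.5,-0.013,-0.048,0,0,0.5,-0.0264,-0.096,0,0,0.5,-0.0304,-0.1134,-0.03,0,0.5,-0.0304,-0.1134,-0.06,0,0.5,-0.0304,-0.1134,-0.08,0],
)

```text
time_s: 6.95
eef_pos: [0.4765, -0.27, 0.0936]
tcp_rot: [-1.142, -2.925, -0.0]
wrist_force: [0.6, 0.1, 0.1]
gripper_width: 0.499
```

Call:
servo_tool(
  targets=[0.5,0,0,0,0,0.5,0,0,0,0],
)

```text
time_s: 7.15
eef_pos: [0.4776, -0.2693, 0.0962]
tcp_rot: [-1.14, -2.927, -0.0]
wrist_force: [0.1, 0.5, 0.8]
gripper_width: 0.498
```

```bash
python3 look.py s2 side 379 330 60;python3 look.py t2 top 145 204 60; python3 -c "
from meas import *
c=dict(np.load('t2.npz'));w=cloud(c);print(pads(c,'top'))
m=np.zeros((480,640),bool);m[175:235,115:175]=1;m&=w[...,2]>.016;print(rect(w[m][:,:2]))"
```

```text
{'yellow': array([ 4.66900e-01, -2.48300e-01,  4.02000e-02,  8.80000e-02,
        8.96202e+01]), 'blue': array([ 0.6403, -0.2651,  0.0981,  0.0985, 16.2818]), 'green': array([ 0.4711, -0.102 ,  0.098 ,  0.0977, 12.5471]), 'red': array([ 0.467 ,  0.0907,  0.0987,  0.0987, 76.7927]), 'cork': array([0.6301, 0.2805, 0.0971, 0.0993, 0.7114])}
[ 0.6272  0.2797  0.0388  0.0536 21.6722]
```

View pics/s2.png

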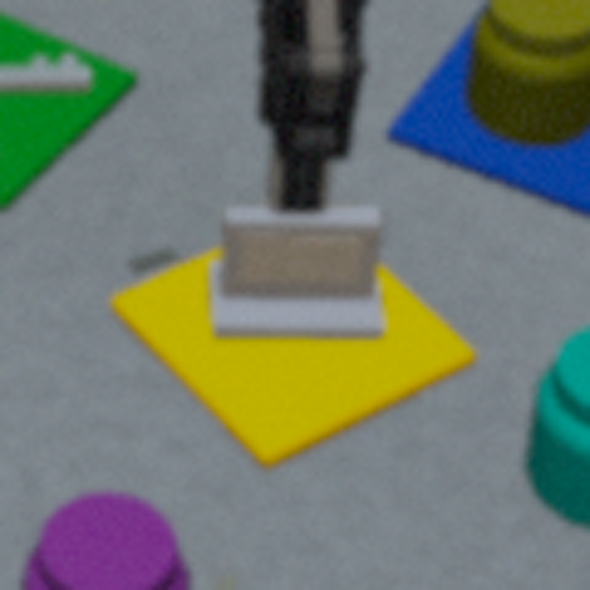

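View pics/t2.png

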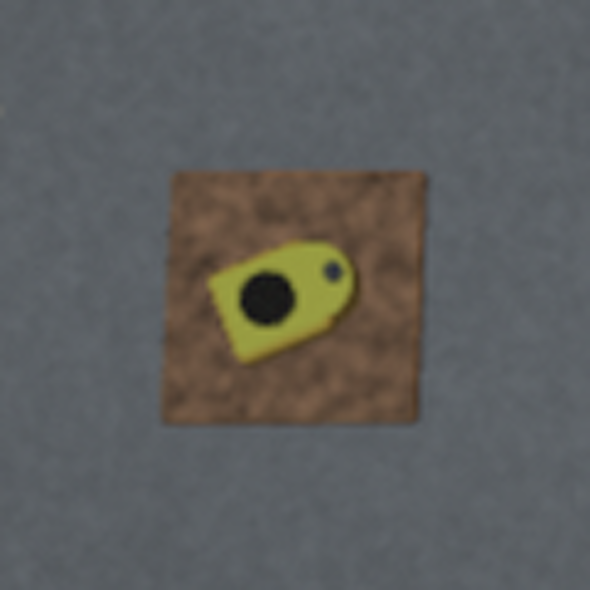

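The crop shows the fob flat on cork, about 3 mm off centre; side view shows the gripper still behind the tag plate, high. Shifting and descending.

Call:
servo_tool(
  targets=[0.5,-0.0006,-0.0089,0,0,0.5,-0.0006,-0.0089,-0.02,0,0.5,-0.0006,-0.0089,-0.036,0,0.5,-0.0006,-0.0089,-0.044,0,0.5,-0.0006,-0.0089,-0.048,0],
)

```text
time_s: 7.75
eef_pos: [0.477, -0.2785, 0.0476]
tcp_rot: [-1.14, -2.927, 0.0]
wrist_force: [1.0, 0.3, 0.4]
gripper_width: 0.504
```

Call:
servo_tool(
  targets=[0.3,0,0,0,0,0.1,0,0,0,0,0,0,0,0,0,0,0,0,0,0,0,0,0,0,0],
  newtons=50,
)

```text
time_s: 8.25
eef_pos: [0.4774, -0.2785, 0.0487]
tcp_rot: [1.139, 2.926, -0.0]
wrist_force: [-0.4, -0.8, 5.9]
gripper_width: 0.111
```

Call:
servo_tool(
  targets=[0,0,0,0.01,0,0,0,0,0.04,0,0,0,0,0.08,0,0,0,0.02,0.11,0,0,0,0.06,0.11,0],
)

```text
time_s: 8.75
eef_pos: [0.4784, -0.2197, 0.1626]
tcp_rot: [1.142, 2.92, -0.001]
wrist_force: [0.2, 0.6, -0.8]
gripper_width: 0.109
```

Call:
servo_tool(
  targets=[0,-0.002,0.04,0,0,0,-0.003,0.08,0,0,0,-0.004,0.12,0,0,0,-0.005,0.16,0,0,0,-0.006,0.2,0,0],
)

```text
time_s: 9.25
eef_pos: [0.4705, -0.0167, 0.1582]
tcp_rot: [1.14, 2.927, 0.0]
wrist_force: [0.9, 0.4, -0.3]
gripper_width: 0.109
```

Call:
servo_tool(
  targets=[0,-0.001,0.04,0,0,0,-0.002,0.08,0,0,0,-0.002,0.1,-0.02,0,0,-0.002,0.1077,-0.05,0,0,-0.002,0.1077,-0.075,0],
)

```text
time_s: 9.75
eef_pos: [0.4686, 0.0908, 0.082]
tcp_rot: [-1.137, -2.929, -0.0]
wrist_force: [1.4, -0.4, -1.4]
gripper_width: 0.108
```

Call:
servo_tool(
  targets=[0,0,0,-0.015,0,0,0,0,-0.02,0,0,0,0,-0.02,0,0,0,0,-0.02,0],
)

```text
time_s: 10.15
eef_pos: [0.4696, 0.0893, 0.064]
tcp_rot: [1.14, 2.926, 0.001]
wrist_force: [0.1, -1.0, -1.2]
gripper_width: 0.106
```

Down to pick height, checking for contact before release.

Call:
servo_tool(
  targets=[0,0,0,-0.008,0,0,0,0,-0.013,0,0,0,0,-0.0155,0,0,0,0,-0.0155,0],
)

```text
time_s: 10.55
eef_pos: [0.4691, 0.0894, 0.0486]
tcp_rot: [1.14, 2.927, 0.001]
wrist_force: [-6.6, -1.6, 13.2]
gripper_width: 0.108
```

Call:
servo_tool(
  targets=[0.2,0,0,0.0005,0,0.35,0,0,0.0005,0,0.5,0,0,0.0005,0,0.5,0,0,0.02,0,0.5,0,0,0.06,0],
)

```text
time_s: 11.05
eef_pos: [0.4671, 0.0891, 0.1049]
tcp_rot: [-1.138, -2.923, 0.005]
wrist_force: [-0.1, 0.3, -0.2]
gripper_width: 0.496
```

Call:
servo_tool(
  targets=[0.66,0.01,0.01,0.04,-5,0.66,0.036,0.045,0.06,-12,0.66,0.064,0.085,0.06,-20,0.66,0.092,0.125,0.06,-24,0.66,0.115,0.155,0.06,-25],
)

```text
time_s: 11.55
eef_pos: [0.585, 0.2468, 0.1667]
tcp_rot: [-1.749, -2.61, -0.001]
wrist_force: [0.2, -0.8, 0.3]
gripper_width: 0.662
```

```bash
python3 look.py t3 top 241 291 60;python3 look.py s3 side 254 240 60; python3 -c "
from meas import *
c=dict(np.load('t3.npz'));w=cloud(c)
m=np.zeros((480,640),bool);m[260:320,210:270]=1;m&=w[...,2]>.045;print(rect(w[m][:,:2]),np.nanmax(w[m][:,2]))
m=np.zeros((480,640),bool);m[260:320,210:270]=1;m&=w[...,2]>.014;print(rect(w[m][:,:2]))
"
```

```text
[4.66500e-01 9.04000e-02 1.09000e-02 5.77000e-02 4.78521e+01] 0.061651675303761255
[ 0.4713  0.0986  0.0653  0.0676 60.3477]
```

View pics/t3.png

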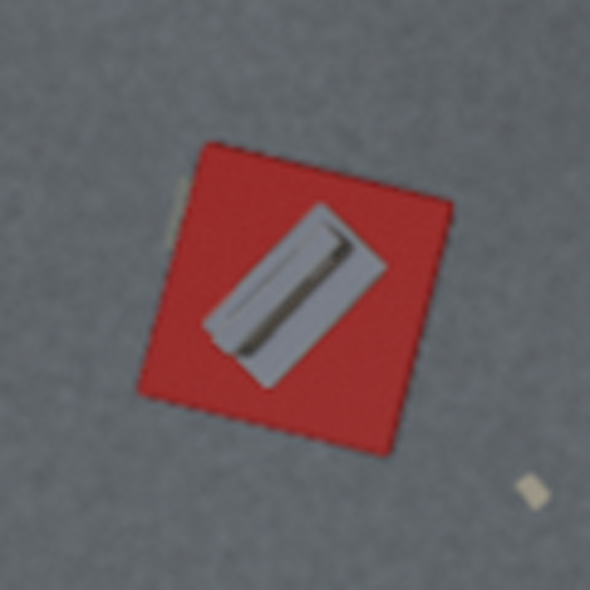

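View pics/s3.png

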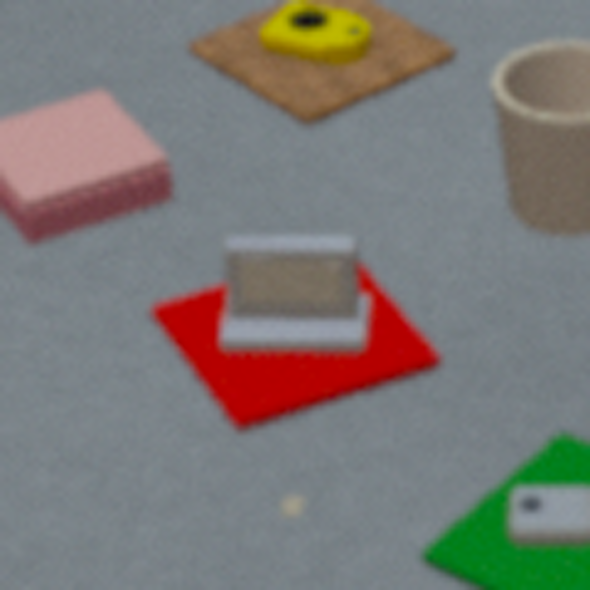

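The tag holder stands upright on the red pad, plate centre within 1 mm of the pad centre. Now the fob.

Call:
servo_tool(
  targets=[0.66,0.043,0.036,-0.03,1.3,0.66,0.043,0.036,-0.07,1.3,0.66,0.043,0.036,-0.1,1.3,0.66,0.043,0.036,-0.11,1.3,0.66,0.043,0.036,-0.11,1.3],
)

```text
time_s: 12.15
eef_pos: [0.626, 0.2797, 0.0558]
tcp_rot: [-1.716, -2.629, 0.004]
wrist_force: [-0.0, -0.0, 1.4]
gripper_width: 0.661
```

Call:
servo_tool(
  targets=[0.66,0,0,0,0,0.66,0,0,0,0],
)

```text
time_s: 12.35
eef_pos: [0.6279, 0.2807, 0.0601]
tcp_rot: [1.716, 2.629, 0.005]
wrist_force: [0.6, -1.0, 0.7]
gripper_width: 0.657
```

Call:
servo_tool(
  targets=[0.66,0,0.0025,-0.01,0,0.66,0,0.0025,-0.018,0,0.66,0,0.0025,-0.0232,0,0.66,0,0.0025,-0.0232,0,0.66,0,0.0025,-0.0232,0],
)

```text
time_s: 12.85
eef_pos: [0.6268, 0.2829, 0.0338]
tcp_rot: [-1.717, -2.631, 0.001]
wrist_force: [0.4, 0.3, -0.3]
gripper_width: 0.659
```

Call:
servo_tool(
  targets=[0.4,0,0,0,0,0.3,0,0,0,0,0.3,0,0,0,0,0.3,0,0,0,0,0.3,0,0,0,0],
  newtons=40,
)

```text
time_s: 13.35
eef_pos: [0.6272, 0.2831, 0.0346]
tcp_rot: [1.717, 2.63, 0.001]
wrist_force: [0.1, 0.8, 5.2]
gripper_width: 0.433
```

Call:
servo_tool(
  targets=[0.3,0,0,0.02,0,0.3,0,0,0.06,0,0.3,-0.005,-0.018,0.1,0,0.3,-0.015,-0.054,0.13,0,0.3,-0.026,-0.094,0.13,0],
)

```text
time_s: 13.85
eef_pos: [0.6021, 0.1891, 0.1687]
tcp_rot: [1.712, 2.629, 0.008]
wrist_force: [0.9, -0.8, 1.1]
gripper_width: 0.43
```

Call:
servo_tool(
  targets=[0.3,-0.011,-0.04,0,0,0.3,-0.022,-0.08,0,0,0.3,-0.033,-0.12,0,0,0.3,-0.044,-0.16,0,0,0.3,-0.055,-0.2,0,0],
)

```text
time_s: 14.35
eef_pos: [0.5451, -0.0125, 0.1638]
tcp_rot: [-1.717, -2.631, 0.0]
wrist_force: [0.9, 0.6, -0.2]
gripper_width: 0.435
```

Call:
servo_tool(
  targets=[0.3,-0.011,-0.04,0,0,0.3,-0.022,-0.08,0,0,0.3,-0.033,-0.12,0,0,0.3,-0.044,-0.16,0,0,0.3,-0.055,-0.2,0,0],
)

```text
time_s: 14.85
eef_pos: [0.4901, -0.2125, 0.1638]
tcp_rot: [-1.717, -2.631, 0.0]
wrist_force: [1.1, -0.4, -0.4]
gripper_width: 0.435
```

Call:
servo_tool(
  targets=[0.3,-0.011,-0.04,0,0,0.3,-0.0218,-0.0691,-0.02,0,0.3,-0.0218,-0.0691,-0.05,0,0.3,-0.0218,-0.0691,-0.08,0,0.3,-0.0218,-0.0691,-0.1,0],
)

```text
time_s: 15.35
eef_pos: [0.468, -0.28, 0.0615]
tcp_rot: [-1.717, -2.628, 0.0]
wrist_force: [-0.1, 0.9, -0.0]
gripper_width: 0.434
```

Call:
servo_tool(
  targets=[0.3,0,0,0,0,0.3,0,0,0,0],
)

```text
time_s: 15.55
eef_pos: [0.4691, -0.2801, 0.0644]
tcp_rot: [-1.717, -2.631, 0.0]
wrist_force: [0.1, -0.2, -0.1]
gripper_width: 0.433
```

Call:
servo_tool(
  targets=[0.3,0,0,-0.015,0,0.3,0,0,-0.024,0,0.3,0,0,-0.029,0,0.3,0,0,-0.0295,0,0.3,0,0,-0.0295,0],
)

```text
time_s: 16.05
eef_pos: [0.4692, -0.2801, 0.0346]
tcp_rot: [1.717, 2.631, 0.0]
wrist_force: [-1.0, 0.6, 1.2]
gripper_width: 0.431
```

Call:
servo_tool(
  targets=[0.5,0,0,0,0,0.6,0,0,0,0,0.7,0,0,0,0,0.7,0,0,0.02,0,0.7,0,0,0.06,0],
)

```text
time_s: 16.55
eef_pos: [0.4676, -0.2792, 0.0922]
tcp_rot: [-1.714, -2.626, 0.0]
wrist_force: [-0.7, -0.3, -0.7]
gripper_width: 0.702
```

Call:
servo_tool(
  targets=[1,0,0,0.03,8,1,0.03,0,0.05,16,1,0.08,0.01,0.05,24,1,0.12,0.0165,0.05,32,1,0.166,0.0165,0.05,36],
)

```text
time_s: 17.05
eef_pos: [0.6367, -0.2629, 0.145]
tcp_rot: [0.811, 3.034, -0.0]
wrist_force: [2.3, -0.4, 1.1]
gripper_width: 1.003
```

Call:
servo_tool(
  targets=[1,0,0,0,0,1,0,0,0,0],
)

```text
time_s: 17.25
eef_pos: [0.6355, -0.2633, 0.1427]
tcp_rot: [-0.819, -3.03, -0.0]
wrist_force: [0.1, 0.4, -0.6]
gripper_width: 0.998
```

```bash
python3 look.py s4 side 420 290 70;python3 look.py t4 top 444 294 60; python3 -c "
from meas import *
c=dict(np.load('t4.npz'));w=cloud(c)
print(pads(c,'top')['yellow'])
m=np.zeros((480,640),bool);m[265:325,415:475]=1;m&=(w[...,2]>.0155)&(w[...,2]<.04);print(rect(w[m][:,:2]),np.nanmax(w[m][:,2]))
c=dict(np.load('top0.npz'));w=cloud(c);q=w[100:240,370:535].reshape(-1,3);q=q[(q[:,2]>.02)&(q[:,0]>.69)];print(q.min(0),q.max(0))
m=np.zeros((480,640),bool);m[190:245,480:535]=1;m&=(w[...,2]>.02);print(cv2.minEnclosingCircle(w[m][:,:2].astype(np.float32)))
"
```

```text
Traceback (most recent call last):
  File "meas.py", line 16, in pads
    m=mask(c,n,k);vv,uu=np.nonzero(m);o[k]=rect(onplane(c,uu,vv,0.008)[:,:2])
  File "meas.py", line 11, in mask
    nl,lab,st,_=cv2.connectedComponentsWithStats(m.astype(np.uint8)); i=1+np.argmax(st[1:,4]); m=lab==i
                                                                          ~~~~~~~~~^^^^^^^^^^
ValueError: attempt to get argmax of an empty sequence
```

View pics/t4.png

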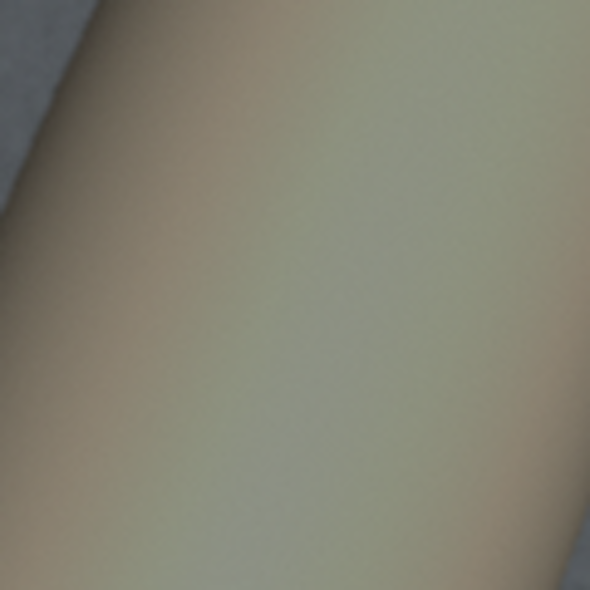

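View pics/s4.png

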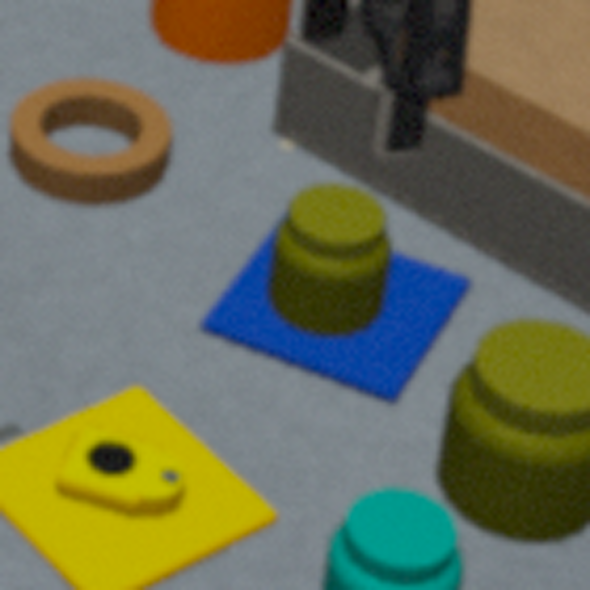

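The arm hides the top view of yellow. The side view shows the fob flat on yellow, the jar clear of its neighbours and the tray behind it.

```bash
python3 -c "
from meas import *
c=dict(np.load('top0.npz'));w=cloud(c);q=w[100:240,370:535].reshape(-1,3);q=q[(q[:,2]>.02)&(q[:,0]>.69)];print(q.min(0),q.max(0))
m=np.zeros((480,640),bool);m[190:245,480:535]=1;m&=(w[...,2]>.02);print(cv2.minEnclosingCircle(w[m][:,:2].astype(np.float32)))
"
```

```text
[ 0.72735748 -0.44727581  0.02003933] [ 0.83520473 -0.14846672  0.08271438]
((0.6067125797271729, -0.39460787177085876), 0.037520963698625565)
```

Call:
servo_tool(
  targets=[1,-0.0005,0.0004,-0.02,0,1,-0.0005,0.0004,-0.045,0,1,-0.0005,0.0004,-0.065,0,1,-0.0005,0.0004,-0.08,0,1,-0.0005,0.0004,-0.08,0],
)

```text
time_s: 17.85
eef_pos: [0.633, -0.2632, 0.0633]
tcp_rot: [-0.821, -3.03, -0.0]
wrist_force: [-0.1, 0.1, 0.3]
gripper_width: 0.999
```

Call:
servo_tool(
  targets=[1,0,0,-0.01,0,1,0,0,-0.018,0,1,0,0,-0.024,0,1,0,0,-0.024,0],
)

```text
time_s: 18.25
eef_pos: [0.6343, -0.263, 0.0396]
tcp_rot: [-0.819, -3.032, -0.0]
wrist_force: [1.0, 0.0, -0.7]
gripper_width: 0.996
```

Call:
servo_tool(
  targets=[0.8,0,0,0,0,0.6,0,0,0,0,0.5,0,0,0,0,0.5,0,0,0,0,0.5,0,0,0,0],
  newtons=50,
)

```text
time_s: 18.75
eef_pos: [0.6351, -0.2634, 0.0413]
tcp_rot: [0.819, 3.031, -0.0]
wrist_force: [-0.1, -0.9, 4.8]
gripper_width: 0.641
```

Call:
servo_tool(
  targets=[0.5,0,0,0.01,0,0.5,0,0,0.04,0,0.5,0,0.01,0.08,0,0.5,0,0.04,0.12,0,0.5,0,0.08,0.12,0],
)

```text
time_s: 19.25
eef_pos: [0.6362, -0.1842, 0.1671]
tcp_rot: [0.821, 3.024, -0.001]
wrist_force: [-0.1, -0.1, -1.7]
gripper_width: 0.638
```

Call:
servo_tool(
  targets=[0.5,0,0.04,0,0,0.5,0,0.08,0,0,0.5,0,0.12,0,0,0.5,0,0.16,0,0,0.5,0,0.2,0,0],
)

```text
time_s: 19.75
eef_pos: [0.6341, 0.0184, 0.1605]
tcp_rot: [-0.82, -3.032, 0.0]
wrist_force: [0.9, -0.8, -2.2]
gripper_width: 0.637
```

Call:
servo_tool(
  targets=[0.5,0,0.04,0,0,0.5,0,0.08,0,0,0.5,0,0.12,0,0,0.5,0,0.16,0,0,0.5,-0.002,0.2,0,0],
)

```text
time_s: 20.25
eef_pos: [0.6322, 0.2183, 0.1604]
tcp_rot: [-0.82, -3.032, 0.001]
wrist_force: [-0.2, -0.9, -2.8]
gripper_width: 0.638
```

Call:
servo_tool(
  targets=[0.5,-0.001,0.04,0,0,0.5,-0.001,0.0625,-0.02,0,0.5,-0.001,0.0625,-0.05,0,0.5,-0.001,0.0625,-0.08,0,0.5,-0.001,0.0625,-0.1,0],
)

```text
time_s: 20.75
eef_pos: [0.6304, 0.2792, 0.0577]
tcp_rot: [-0.818, -3.03, 0.004]
wrist_force: [0.4, 0.2, -2.3]
gripper_width: 0.634
```

Call:
servo_tool(
  targets=[0.5,0,0,0,0,0.5,0,0,0,0],
)

```text
time_s: 20.95
eef_pos: [0.6315, 0.2792, 0.0609]
tcp_rot: [-0.82, -3.032, 0.001]
wrist_force: [0.0, 0.6, -2.0]
gripper_width: 0.636
```

Call:
servo_tool(
  targets=[0.5,0,0,-0.01,0,0.5,0,0,-0.016,0,0.5,0,0,-0.019,0,0.5,0,0,-0.0195,0,0.5,0,0,-0.0195,0],
)

```text
time_s: 21.45
eef_pos: [0.6317, 0.2792, 0.0414]
tcp_rot: [0.82, 3.032, 0.0]
wrist_force: [-1.7, -1.0, -0.4]
gripper_width: 0.639
```

Call:
servo_tool(
  targets=[0.5,0,0,-0.0005,0,0.7,0,0,-0.0005,0,0.85,0,0,-0.0005,0,1,0,0,-0.0005,0,1,0,0,0.02,0],
)

```text
time_s: 21.95
eef_pos: [0.6303, 0.2787, 0.0581]
tcp_rot: [-0.819, -3.029, 0.005]
wrist_force: [0.5, -0.3, -0.2]
gripper_width: 1.001
```

Call:
servo_tool(
  targets=[1,0,0,0.04,0,1,0,0,0.08,0,0.6,-0.01,-0.03,0.1,-3,0.6,-0.03,-0.075,0.1,-6,0.6,-0.05,-0.12,0.1,-11.3],
)

```text
time_s: 22.45
eef_pos: [0.5814, 0.1585, 0.1617]
tcp_rot: [1.116, 2.935, 0.001]
wrist_force: [1.0, -1.1, 0.3]
gripper_width: 0.601
```

Call:
servo_tool(
  targets=[0.6,-0.02,-0.045,0,0,0.6,-0.04,-0.09,0,0,0.6,-0.06,-0.135,0,0,0.6,-0.08,-0.18,0,0,0.6,-0.1,-0.22,0,0],
)

```text
time_s: 22.95
eef_pos: [0.4806, -0.0625, 0.1612]
tcp_rot: [1.114, 2.936, 0.0]
wrist_force: [0.4, -0.8, 0.1]
gripper_width: 0.602
```

Call:
servo_tool(
  targets=[0.6,0,0,0,0,0.6,0,0,0,0],
)

```text
time_s: 23.15
eef_pos: [0.4816, -0.0615, 0.1614]
tcp_rot: [1.117, 2.935, 0.001]
wrist_force: [-0.9, -0.2, 0.2]
gripper_width: 0.6
```

```bash
python3 look.py t5 top 145 204 60;python3 look.py s5 side 300 240 110; python3 -c "
from meas import *
c=dict(np.load('t5.npz'));w=cloud(c)
print(rect(onplane(c,*np.nonzero(mask(c,'top','cork'))[::-1],.008)[:,:2]))
m=np.zeros((480,640),bool);m[170:240,110:180]=1;m&=w[...,2]>.058;print(cv2.minEnclosingCircle(w[m][:,:2].astype(np.float32)),np.median(w[m][:,2]))
"
```

```text
[0.6301 0.2806 0.0971 0.0994 0.7114]
((0.6296582221984863, 0.279772013425827), 0.02363528124988079) 0.0630909580169201
```

View pics/s5.png

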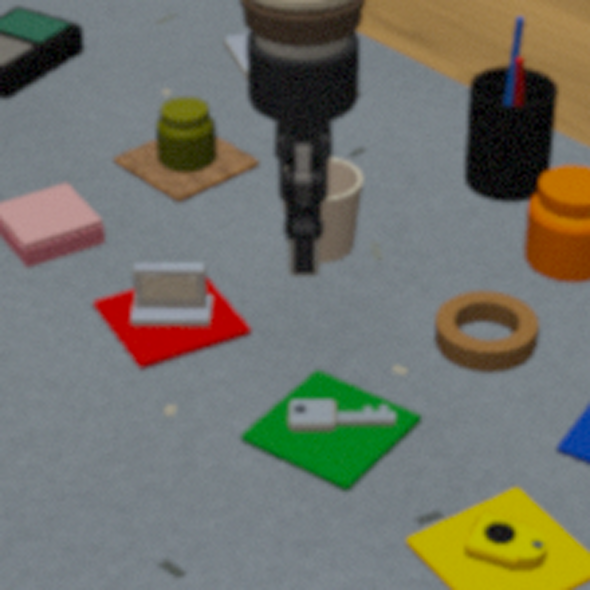

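Jar is upright on the cork centre, the key lies undisturbed on green.

Call:
servo_tool(
  targets=[0.6,-0.0143,-0.0319,-0.02,0.4,0.6,-0.0143,-0.0319,-0.06,0.4,0.6,-0.0143,-0.0319,-0.09,0.4,0.6,-0.0143,-0.0319,-0.105,0.4,0.6,-0.0143,-0.0319,-0.105,0.4],
)

```text
time_s: 23.75
eef_pos: [0.4664, -0.0912, 0.0536]
tcp_rot: [-1.1, -2.938, 0.001]
wrist_force: [-0.4, -0.1, -0.2]
gripper_width: 0.599
```

Call:
servo_tool(
  targets=[0.6,0,0,-0.007,0,0.6,0,0,-0.013,0,0.6,0,0,-0.016,0,0.6,0,0,-0.016,0,0.6,0,0,-0.016,0],
)

```text
time_s: 24.25
eef_pos: [0.4675, -0.0927, 0.0404]
tcp_rot: [1.104, 2.941, 0.0]
wrist_force: [-0.9, 0.3, 0.9]
gripper_width: 0.599
```

Call:
servo_tool(
  targets=[0.6,-0.0005,-0.001,-0.003,0,0.6,-0.0005,-0.001,-0.005,0,0.6,-0.0005,-0.001,-0.005,0],
)

```text
time_s: 24.55
eef_pos: [0.4667, -0.0937, 0.0348]
tcp_rot: [-1.104, -2.941, 0.0]
wrist_force: [0.1, -0.1, -0.7]
gripper_width: 0.596
```

Call:
servo_tool(
  targets=[0.4,0,0,0,0,0.25,0,0,0,0,0.2,0,0,0,0,0.2,0,0,0,0,0.2,0,0,0,0],
  newtons=50,
)

```text
time_s: 25.05
eef_pos: [0.4671, -0.0937, 0.0353]
tcp_rot: [1.104, 2.941, 0.0]
wrist_force: [-1.0, 0.6, 4.9]
gripper_width: 0.307
```

Call:
servo_tool(
  targets=[0.2,0,0,0.01,0,0.2,0,0,0.04,0,0.2,0.01,-0.01,0.08,0,0.2,0.03,-0.03,0.11,0,0.2,0.055,-0.055,0.11,0],
)

```text
time_s: 25.55
eef_pos: [0.524, -0.1493, 0.1508]
tcp_rot: [1.1, 2.935, 0.001]
wrist_force: [1.0, -0.4, 0.1]
gripper_width: 0.307
```

Call:
servo_tool(
  targets=[0.2,0.028,-0.028,0,0,0.2,0.056,-0.056,0,0,0.2,0.084,-0.084,0,0,0.2,0.1076,-0.1064,0,0,0.2,0.1076,-0.1064,-0.02,0],
)

```text
time_s: 26.05
eef_pos: [0.6325, -0.2581, 0.1263]
tcp_rot: [1.105, 2.936, -0.001]
wrist_force: [-0.2, 0.4, -0.2]
gripper_width: 0.309
```

Call:
servo_tool(
  targets=[0.2,0,0,-0.03,0,0.2,0,0,-0.055,0,0.2,0,0,-0.075,0,0.2,0,0,-0.075,0,0.2,0,0,-0.075,0],
)

```text
time_s: 26.55
eef_pos: [0.6294, -0.255, 0.0506]
tcp_rot: [-1.104, -2.941, 0.0]
wrist_force: [0.2, 0.3, -0.1]
gripper_width: 0.311
```

Call:
servo_tool(
  targets=[0.2,0,0,-0.008,0,0.2,0,0,-0.013,0,0.2,0,0,-0.015,0,0.2,0,0,-0.0153,0,0.2,0,0,-0.0153,0],
)

```text
time_s: 27.05
eef_pos: [0.6295, -0.2551, 0.0354]
tcp_rot: [1.104, 2.941, 0.0]
wrist_force: [-1.5, 0.6, 3.8]
gripper_width: 0.307
```

Call:
servo_tool(
  targets=[0.3,0,0,0,0,0.45,0,0,0,0,0.6,0,0,0,0,0.6,0,0,0.02,0,0.6,0,0,0.06,0],
)

```text
time_s: 27.55
eef_pos: [0.6277, -0.2543, 0.0914]
tcp_rot: [-1.102, -2.935, -0.0]
wrist_force: [0.7, 0.2, -0.8]
gripper_width: 0.603
```

Call:
servo_tool(
  targets=[0.8,0,0.03,0.04,4,1,0,0.07,0.06,8,1,0,0.12,0.06,11.3,1,0,0.17,0.06,11.3,1,0,0.22,0.06,11.3],
)

```text
time_s: 28.05
eef_pos: [0.6293, -0.0333, 0.1548]
tcp_rot: [0.81, 3.035, 0.0]
wrist_force: [0.5, 0.4, 0.1]
gripper_width: 0.997
```

Call:
servo_tool(
  targets=[1,0,0.05,0,0,1,0,0.1,0,0,1,0,0.15,0,0,1,0,0.2,0,0,1,0,0.25,0,0],
)

```text
time_s: 28.55
eef_pos: [0.6292, 0.217, 0.1546]
tcp_rot: [0.809, 3.035, 0.0]
wrist_force: [1.0, -0.7, 0.7]
gripper_width: 1.002
```

Call:
servo_tool(
  targets=[1,0,0.05,0,0,1,0,0.05,0,0,1,0,0.05,0,0],
)

```text
time_s: 28.85
eef_pos: [0.6291, 0.2663, 0.154]
tcp_rot: [-0.805, -3.036, 0.001]
wrist_force: [-0.5, -1.2, 0.1]
gripper_width: 0.999
```

```bash
python3 look.py t6 top 435 250 95; python3 -c "
from meas import *
c=dict(np.load('t6.npz'));w=cloud(c)
hsv=cv2.cvtColor(c['frame'],cv2.COLOR_RGB2HSV)
m=np.zeros((480,640),bool);m[170:235,400:468]=1
k=m&(hsv[...,1]<60)&(w[...,2]>.0125);print('key',k.sum(),rect(w[k][:,:2]))
print('blue',rect(onplane(c,*np.nonzero(mask(c,'top','blue'))[::-1],.008)[:,:2]))
m=np.zeros((480,640),bool);m[265:325,415:475]=1;m&=(w[...,2]>.0155)&(w[...,2]<.04);print('fob',m.sum(),rect(w[m][:,:2]))
print('yel',rect(onplane(c,*np.nonzero(mask(c,'top','yellow'))[::-1],.008)[:,:2]))
"
```

```text
key 369 [ 6.40200e-01 -2.65400e-01  2.64000e-02  7.86000e-02  4.64041e+01]
blue [ 0.6403 -0.2651  0.0981  0.0984 16.2588]
fob 557 [ 0.4697 -0.2827  0.0379  0.0535 23.5974]
yel [ 0.4687 -0.2826  0.0984  0.0985 80.6548]
```

View pics/t6.png

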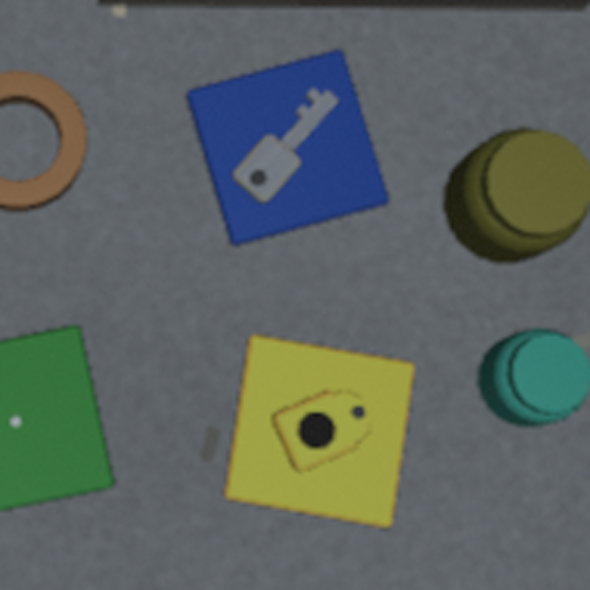

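Key flat and centred on blue, fob flat and centred on yellow (both within about 1 mm). Now the jar from cork to green.

Call:
servo_tool(
  targets=[1,0.0025,0.0127,-0.01,0,1,0.0025,0.0127,-0.04,0,1,0.0025,0.0127,-0.07,0,1,0.0025,0.0127,-0.09,0,1,0.0025,0.0127,-0.09,0],
)

```text
time_s: 29.4
eef_pos: [0.6306, 0.2761, 0.0605]
tcp_rot: [-0.811, -3.03, 0.006]
wrist_force: [-0.5, -0.9, 0.8]
gripper_width: 1.0
```

Call:
servo_tool(
  targets=[1,0,0,0,0,1,0,0,0,0],
)

```text
time_s: 29.6
eef_pos: [0.6328, 0.2776, 0.0664]
tcp_rot: [0.81, 3.034, 0.002]
wrist_force: [-0.6, -1.0, 0.3]
gripper_width: 1.002
```

Call:
servo_tool(
  targets=[1,-0.0008,0.001,-0.012,0,1,-0.0008,0.001,-0.02,0,1,-0.0008,0.001,-0.0255,0,1,-0.0008,0.001,-0.0255,0,1,-0.0008,0.001,-0.0255,0],
)

```text
time_s: 30.1
eef_pos: [0.6311, 0.2787, 0.0391]
tcp_rot: [-0.809, -3.035, 0.0]
wrist_force: [0.2, 0.3, -0.1]
gripper_width: 1.0
```

Call:
servo_tool(
  targets=[0.8,0,0,0,0,0.6,0,0,0,0,0.5,0,0,0,0,0.5,0,0,0,0,0.5,0,0,0,0],
  newtons=50,
)

```text
time_s: 30.6
eef_pos: [0.6315, 0.2788, 0.04]
tcp_rot: [0.809, 3.035, 0.001]
wrist_force: [-0.4, -0.1, 6.3]
gripper_width: 0.639
```

Call:
servo_tool(
  targets=[0.5,0,0,0.01,0,0.5,0,0,0.04,0,0.5,0,0,0.08,0,0.5,-0.01,-0.024,0.12,0,0.5,-0.025,-0.06,0.12,0],
)

```text
time_s: 31.1
eef_pos: [0.6079, 0.22, 0.1654]
tcp_rot: [0.804, 3.03, 0.008]
wrist_force: [0.8, -0.9, -1.6]
gripper_width: 0.638
```

Call:
servo_tool(
  targets=[0.5,-0.016,-0.038,0,0,0.5,-0.032,-0.077,0,0,0.5,-0.048,-0.116,0,0,0.5,-0.064,-0.155,0,0,0.5,-0.08,-0.193,0,0],
)

```text
time_s: 31.6
eef_pos: [0.525, 0.0243, 0.1593]
tcp_rot: [-0.809, -3.035, 0.0]
wrist_force: [1.4, -0.4, -1.7]
gripper_width: 0.638
```

Call:
servo_tool(
  targets=[0.5,-0.016,-0.038,0,0,0.5,-0.032,-0.077,0,0,0.5,-0.048,-0.116,0,0,0.5,-0.0534,-0.1289,-0.02,0,0.5,-0.0534,-0.1289,-0.06,0],
)

```text
time_s: 32.1
eef_pos: [0.4735, -0.1055, 0.1016]
tcp_rot: [0.812, 3.029, -0.0]
wrist_force: [1.2, -0.7, -3.3]
gripper_width: 0.634
```

Call:
servo_tool(
  targets=[0.5,0,0,-0.03,0,0.5,0,0,-0.045,0,0.5,0,0,-0.045,0,0.5,0,0,-0.045,0],
)

```text
time_s: 32.5
eef_pos: [0.4733, -0.1032, 0.0554]
tcp_rot: [0.809, 3.035, 0.0]
wrist_force: [0.7, -0.4, -2.7]
gripper_width: 0.635
```

Call:
servo_tool(
  targets=[0.5,0,0,-0.008,0,0.5,0,0,-0.013,0,0.5,0,0,-0.0153,0,0.5,0,0,-0.0157,0,0.5,0,0,-0.0157,0],
)

```text
time_s: 33.0
eef_pos: [0.473, -0.1032, 0.0399]
tcp_rot: [0.809, 3.035, 0.0]
wrist_force: [-4.5, 2.1, 9.0]
gripper_width: 0.639
```

Firm contact. Release, lift, move aside.

Call:
servo_tool(
  targets=[0.7,0,0,0,0,0.85,0,0,0,0,1,0,0,0,0,1,0,0,0,0,1,0,0,0.02,0],
)

```text
time_s: 33.5
eef_pos: [0.4713, -0.1029, 0.0564]
tcp_rot: [-0.808, -3.031, 0.0]
wrist_force: [-0.1, -0.2, 0.5]
gripper_width: 0.996
```

Call:
servo_tool(
  targets=[1,0,0,0.05,0,1,0,0,0.1,0,1,0,0,0.15,0,1,-0.04,0.04,0.16,0,1,-0.08,0.08,0.16,0],
)

```text
time_s: 34.0
eef_pos: [0.4031, -0.0329, 0.2203]
tcp_rot: [0.812, 3.032, 0.001]
wrist_force: [-0.2, 0.4, 0.6]
gripper_width: 1.001
```

Call:
servo_tool(
  targets=[1,-0.02,0.05,0,0,1,-0.04,0.1,0,0,1,-0.08,0.15,0,0,1,-0.12,0.2,0,0,1,-0.14,0.25,0,0],
)

```text
time_s: 34.5
eef_pos: [0.2791, 0.184, 0.2186]
tcp_rot: [0.81, 3.034, 0.001]
wrist_force: [2.2, 0.9, -0.0]
gripper_width: 1.0
```

Call:
servo_tool(
  targets=[1,-0.03,0.05,0,0,1,-0.05,0.1,0,0,1,-0.05,0.15,0,0,1,-0.05,0.15,0,0,1,-0.05,0.15,0,0],
)

```text
time_s: 35.0
eef_pos: [0.2302, 0.3343, 0.2177]
tcp_rot: [-0.805, -3.036, 0.002]
wrist_force: [-0.0, -1.6, 0.2]
gripper_width: 1.0
```

```bash
python3 look.py t7 top 320 240 240;python3 look.py s7 side 330 260 150; python3 -c "
from meas import *
from station import manip
s=manip.sense();print(s['time_s'],s['eef_pos'],s['joint_velocities'])
c=dict(np.load('t7.npz'));w=cloud(c)
print(pads(c,'top'))
def b(u,v,h,z):
    m=np.zeros((480,640),bool);m[v-h:v+h,u-h:u+h]=1;return w[m&(w[...,2]>z)]
print('jar',cv2.minEnclosingCircle(b(346,285,28,.058)[:,:2].astype(np.float32)))
print('tag',rect(b(241,291,30,.045)[:,:2]))
print('fob',rect(b(444,294,30,.0155)[:,:2]))
print('mug',cv2.minEnclosingCircle(b(238,190,25,.015)[:,:2].astype(np.float32)))
print('cork',np.nanmax(b(145,204,25,-1)[:,2]))
"
```

```text
35.1 [0.23083594 0.33244277 0.21811027] [-2.49092417e-02 -2.17679643e-02 -8.70466408e-03  8.20035938e-07
 -1.27294608e-03  1.24973358e-03]
{'yellow': array([ 0.4686, -0.2826,  0.0984,  0.0984, 80.648 ]), 'blue': array([ 0.6403, -0.2651,  0.0981,  0.0984, 16.2588]), 'green': array([ 0.4711, -0.1019,  0.098 ,  0.0979, 12.5471]), 'red': array([ 0.4671,  0.0907,  0.0988,  0.0987, 76.9163]), 'cork': array([0.6301, 0.2806, 0.0971, 0.0994, 0.7114])}
jar ((0.47139304876327515, -0.10203653573989868), 0.022733261808753014)
tag [4.6680e-01 9.0500e-02 1.1300e-02 5.7400e-02 4.8011e+01]
fob [ 0.4722 -0.288   0.0382  0.0654 24.9194]
mug ((0.6343372464179993, 0.09459733963012695), 0.036059752106666565)
cork 0.01531104437447639
```

View pics/t7.png

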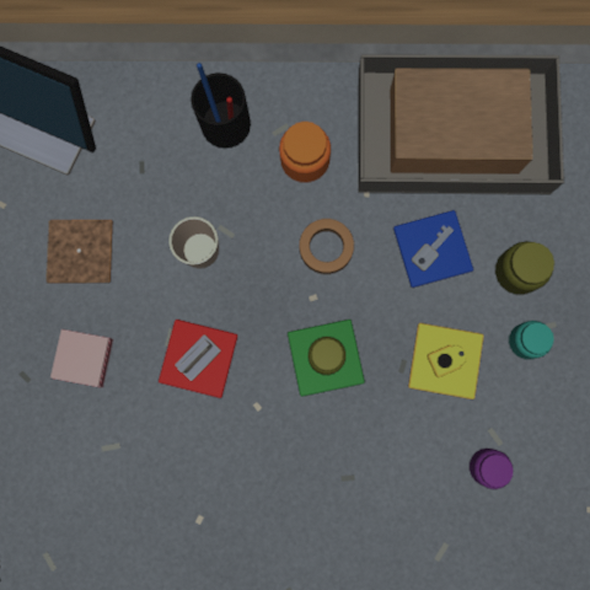

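View pics/s7.png

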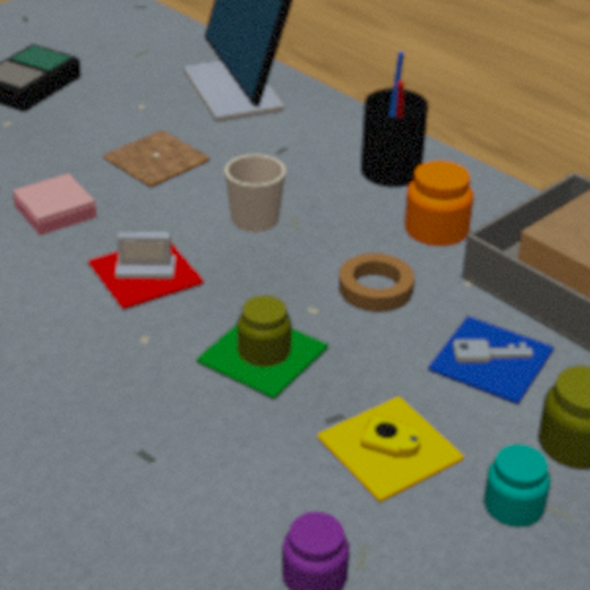

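Both views show all four things upright or flat at the middle of their own pads, with the cork pad empty, the cup unmoved and the arm clear. The last fob rectangle (65 mm long) is too big. I put it down to a stray depth pixel, because the earlier clean reading was within about 1 mm of the pad centre.

```bash
python3 -c "
from station import manip
print(manip.hand_in())"
```

```text
the job is handed in; nothing more can be done
None
```

All four things are on their own pads, and I handed the job in at about 35 s on the robot's clock.

**What I did:** I swapped the fob and tag holder, using the cork pad as the spare place. Then I swapped the jar and key the same way. The fob went to yellow, the tag holder to red, the key to blue and the smaller olive jar to green.

**Last checks:**
- **Centring:** From the top camera, each thing was within about 1 mm of its pad's centre. The jar and tag holder were measured in the last pictures; the key and fob in a picture taken shortly before.
- **Position:** In the final pictures the jar and tag holder stand upright, and the fob and key lie flat.
- **Surroundings:** The cork pad is empty, the cup is where it was (within 0.5 mm), and the gripper was open and clear of everything.

**Readings that disagreed:**
- **Camera and arm offset:** The top camera and the arm disagreed by about 2 mm in x, so the fob sat about 3 mm off centre on the cork. I corrected for this from the tag holder on.
- **Final fob reading:** It came out at 65 mm long instead of 54, with its centre about 6 mm from the pad's. I put it down to a stray depth pixel, since the earlier clean reading and both final pictures show the fob centred.

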